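Load a slide holder under the spring clip of a microscope stage

ROBOT

A 6-joint arm with a two-finger parallel gripper is mounted at the origin on the work surface. World frame = base frame: x ahead of the robot, y to its left, z up, the work surface at z = 0. Lengths are in mm, angles in rad, forces in N, time in s.
With the tool pointing down it reaches from about 350 to 775 mm from the base axis. Payload 7.3 kg.
Tool frame: the origin (TCP) lies midway between the tips of the shut fingers; the grasp point (between the pads) lies 19 mm behind it (bot.grip_depth is the distance from the TCP to the grasp point, in mm); z points along the fingers, x is the direction in which the jaws open and shut, and the axes are right-handed (so a half turn about z gives the same grasp; the last joint's range is limited). The gripper opens to 92 mm and grips with 3 to 60 N. Pads are 19 mm wide; open, the fingers measure 130 mm over their backs; the gripper's body (75 mm by 190 mm) begins 47 mm behind the grasp point.
Start: joints at [-1.261, 0.342, 1.524, -0, 1.275, -0.146], TCP at [231.12, -471.415, 190.041] pointing down, gripper open.
Joint ranges: [-2.53, 2.53], [-0.77, 2.02], [0.04, 2.7], [-1, 4.14], [0.28, 2.66], [-3.11, 3.11]. Speed limits (rad/s): [2.57, 2.57, 3.14, 3.14, 3.14, 3.14].

INTERFACE

Orientations are given as [roll, pitch, yaw] about the fixed x, y, z axes, in that order (R = Rz(yaw) Ry(pitch) Rx(roll)).
In Python, from plant import bot gives the robot as it stands. The module is installed in compiled form; this text tells all that it offers.
- The arm moves only by the shell command python3 -m inch 'ROWS'. ROWS is JSON, a list that holds one entry, the list of rows, each a list of 7 numbers: the shift along the tool's x, y, z each as a share of 0.2 m, from -1 to 1, then the turn, a rotation vector about the tool's x, y, z each as a share of 45 degrees, from -1 to 1, then the closure, from -1 (fully open) to 1 (shut), so that 0 is half open. A call has exactly 10 rows; each row is the pose to reach, as a shift and turn from the pose commanded when the call began, along the tool's axes at that moment; what a row does not reach only later rows make up. A row lasts 1/8 s, in which the tool goes at most 62.5 mm and 10.7 degrees, less where a joint would pass 70% of its speed; a pose out of reach is approached as far as the arm can. A call with a number of a shift or a turn outside -1 to 1 is refused whole. A call with a gripper value outside its range is refused whole. The fingers move at their own pace and stop on an object; the grip force is fixed at half the most. Time passes only in rows, so rows that repeat a pose let the fingers close, or fill a call up. It gives the time, the measured TCP pose, the force and the opening at its end, in the units of the state.
- bot.get_obs(): the state, without advancing time (a new reading comes with each control period).
- bot.capture(name): name is "side" or "top" or "wrist"; returns the picture (400x640x3 uint8, red, green, blue); there is no depth.
- bot.camera_params(name): a dict with "fx", "fy", "cx", "cy" (pixels), "R" (3x3) and "t" (3): a world point X has camera coordinates R X + t; the wrist camera has in their place "T_tool_cam" (4x4, takes a point from camera to tool coordinates, whose origin is the TCP and whose axes are the tool frame's). Camera axes: x right, y down, z forward; pixel columns grow to the right and rows downward; lengths in mm; the calibration is good to about 2 mm. A picture is of the moment at which its call begins: read the wrist's pose just before it. camera_params takes no time and is no camera call.
- bot.close_job(): hands the job in, once; it reports no verdict.
The state is a dict: "time": time; "joint_positions": joint angles; "dq": joint speeds; "tau": joint torques, N m; "tool_pos": TCP position; "tcp_rot": TCP orientation; "contact_force": force on the tool from outside, world axes, zero at the start; "moment": the same for the moment, N m; "grip_width": finger opening in mm.
Only numpy, scipy, OpenCV 4.12 (cv2) and the standard library are available. Lean on these libraries where they do the work, as an engineer would, in place of code of your own. Each camera call takes 0.05 s, during which the arm holds its last target.

TASK

Load the slide holder on the microscope stage: press the long thumb bar of the spring clip down with one fingertip so that the clip's foot lifts, and while you keep it down, push the holder along its channel with the other fingertip, under the foot, until it is fully home against the end stop. Only then let the clip spring back down onto the holder, and move clear. Do not pick the holder up, and leave the vial, the dropper bottle and the glass dish where they stand.

Things in the scene. Friction and masses are not known exactly. Their poses are not given: they have to be found in the camera images.
- stage: Fixed low grey stage block, flat top 30 mm above the bench, x -102 to 142, y -75 to 75 mm. Frame: origin at bench height under the working area, +x = the way the holder is pushed, +y left of that, z up. Coordinates below in mm are in this frame. A round socket 42 mm across, top at z = 54, stands at x = 112, y = -35.
- channel_mouth (a point): On the channel floor (the block's top, z = 30) at the channel's open -x end: x = -100, y = 30. The channel runs along +x to the end stop, centre line y = 30, inner width 43 mm, between rails 4 mm wide and 5 mm high. Axes as the stage's.
- stop_face (a point): Point on the end stop that the holder's front edge must meet: x = 75, y = 30, z = 35. The stop is a bar 14 mm high across the far end of the channel. Axes as the stage's.
- holder: Loose flat aluminium slide holder, about 150 g, lying in the channel, x along the channel. Plate 64 long, 40 wide, 10 mm thick; along its rear (-x) edge stands a push tab 6 mm thick, 40 wide, its top 28 mm above the underside. Origin: centre of the underside. Starts 38 to 62 mm short of home; home = origin at stage x = 43.
- push_face (a point): Centre of the push tab's rear face, 32 mm behind the holder's origin and 19 mm above its underside; the tab's top is 9 mm higher. Push here, towards the stage's +x.
- front_edge (a point): Middle of the holder's front (+x) face, 5 mm above its underside; when home it meets stop_face.
- clip (a joint): Angle of the sprung steel clip (rad). 0 at rest: its foot is 5 mm above the channel floor and blocks the 10 mm plate. Grows as the thumb bar is pressed; the plate passes above 0.20; hold it at 0.25 to 0.38; hard stop 0.42. Takes about 3 N at 0.15, 5 to 6 N at 0.32, springs back when released. Reads about 0.14 with the foot resting on the holder.
- clip_hinge (a point): Clip's hinge rod (8 mm thick), which runs along x beside the channel at y = -6, z = 48; this point at x = -35. Brackets at its ends, x = -98 and 66, rise to z = 52. The thumb bar is on its -y side, the foot on its +y side.
- thumb_bar (a point): On the upper face of the thumb bar, mid-width, at x = -35. Steel plate 30 mm wide, parallel to the channel from x = -95 to 54. At rest it slopes up away from the hinge (this point y = -41, z = 51). Level at 0.32 rad: then y -55 to -25, upper face z = 40. z of this point is 44 at 0.20 rad, 37 at 0.40. One tip at y = -40 can slide along it while one at y = 30, same height, pushes the tab.
- clip_foot (a point): Underside of the clip's foot, a 12 by 12 mm block over the channel's centre line, x = 51 to 63, z = 35 at rest. It hangs from an arm that comes over from the hinge, at z = 47 to 53 at rest.
- vial: Bystander: small glass vial with white cap, 26 mm across, 55 mm high, on the bench beside the stage. Origin: centre of the underside.
- dropper: Bystander: amber dropper bottle, 32 mm across, 75 mm high, on the bench beside the stage. Origin: centre of the underside.
- dish: Bystander: closed round glass dish, 60 mm across, 16 mm high, on the bench beside the stage. Origin: centre of the underside.
Mind the look-alikes: they are no part of the job. Of the things shaped like the holder, the aluminium one is meant.

How it is judged (in metres and radians):
On the way, in this order (a step that is already met when the one before it is completed fails the run):
1. a finger holds the clip's thumb bar down, foot raised, while the holder is still at least 25 mm short of home (value of joint clip above 0.17 rad and contact force between the fingers and clip above 0.5 N and x of holder in the frame of stage below 0.018 m), for 0.1 s.
2. with a finger still holding the clip up off the holder, the holder is home within 4 mm of the end stop (value of joint clip above 0.155 rad and contact force between the fingers and clip above 0.5 N and x of holder in the frame of stage above 0.039 m), for 0.1 s.
At the end, for the whole second after the job is handed in: The holder lies flat and at rest in its channel, within 4 mm of touching the end stop and in line with it, the clip has sprung down and its foot presses on the holder's plate (clip at 0.09 to 0.19 rad, more than 0.5 N), the three bystanders are within 30 mm of where they stood (x of holder in the frame of stage between 0.039 and 0.047 m and y of holder in the frame of stage between 0.026 and 0.034 m and z of holder in the frame of stage between 0.027 and 0.033 m and angle between the x axis of holder and the x axis of stage, either way round below 0.1 rad and angle between holder's own z axis and vertical below 0.06 rad and value of joint clip between 0.09 and 0.19 rad and contact force between clip and holder above 0.5 N and linear speed of holder below 0.01 m/s and distance of each of vial, dropper, dish from where it was at the start of the episode below 0.03 m).
It fails at once if the holder is lifted (more than 12 mm above the channel floor) or tipped by more than 0.3 rad (z of holder in the frame of stage above 0.042 m or angle between holder's own z axis and vertical above 0.3 rad).
It fails at once if a bystander is moved by more than 30 mm or tipped over (distance of any of vial, dropper, dish from where it was at the start of the episode above 0.03 m or angle between any of vial, dropper, dish's own z axis and vertical above 0.5 rad).
It also fails if it takes over 45 s, if anything falls off the work surface, if the arm or the gripper's body presses on something with over 40 N, if the wrist force passes 120 N, or if a joint passes its speed limit or range.

## Working session

There is one attempt and no reset: what is moved stays moved. The work goes in short steps, Python scripts to look and compute and a shell command to move; the robot and the scene stay as the last step left them, time stands still between calls to the robot, and variables do not carry over. Pictures are saved under pics/ and viewed, and the job is handed in when it is done.

```bash
mkdir -p pics; ls
python3 - <<'E'
from plant import bot
import cv2,numpy as np
o=bot.get_obs(); print({k:np.round(v,3).tolist() for k,v in o.items()})
for n in("side","top","wrist"):
    im=bot.capture(n); cv2.imwrite(f"pics/{n}0.png",im[:,:,::-1])
    print(n,bot.camera_params(n))
E
```

```text
pics
{'time': 0.0, 'joint_positions': [-1.261, 0.343, 1.525, 0.0, 1.275, -0.146], 'dq': [-0.001, 0.001, -0.002, 0.002, -0.001, 0.001], 'tau': [-0.0, -43.124, -24.422, 0.072, 0.056, -0.0], 'tool_pos': [230.99, -470.943, 189.357], 'tcp_rot': [-3.141, 0.002, -1.115], 'contact_force': [-0.37, 0.379, -1.005], 'moment': [-0.057, 0.001, -0.005], 'grip_width': 91.765}
side {'fx': 493.7480134218288, 'fy': 493.7480134218288, 'cx': 316.7832439056782, 'cy': 194.7323862654403, 'R': array([[-0.95622494, -0.29261898, -0.00282613],
       [-0.20562777,  0.67876242, -0.70498142],
       [ 0.20820922, -0.67353969, -0.70922014]]), 't': array([619.07511218, 133.69657476, 969.50239256])}
top {'fx': 400.0215536537686, 'fy': 400.0215536537686, 'cx': 316.6074994350909, 'cy': 207.97592408001842, 'R': array([[ 0.01447926, -0.99986731, -0.00746413],
       [-0.99111487, -0.01336461, -0.13233554],
       [ 0.13221823,  0.00931393, -0.99117687]]), 't': array([ 37.43421119, 643.88399686, 841.88211859])}
wrist {'fx': 302.5251767395409, 'fy': 302.5251767395409, 'cx': 316.94206199839766, 'cy': 198.5767698469174, 'T_tool_cam': array([[ 9.99999872e-01,  4.22635217e-04, -2.78735945e-04,
         1.62741868e+00],
       [-3.28656902e-04,  9.60703685e-01,  2.77575793e-01,
        -7.39878328e+01],
       [ 3.85095955e-04, -2.77575666e-01,  9.60703701e-01,
        -1.94199264e+02],
       [ 0.00000000e+00,  0.00000000e+00,  0.00000000e+00,
         1.00000000e+00]])}
```

View pics/top0.png

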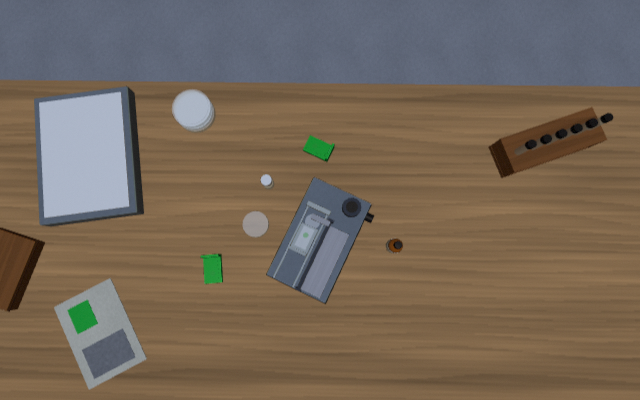

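View pics/side0.png

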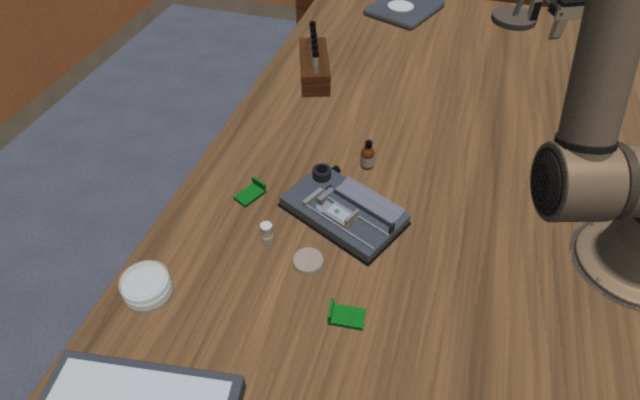

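View pics/wrist0.png

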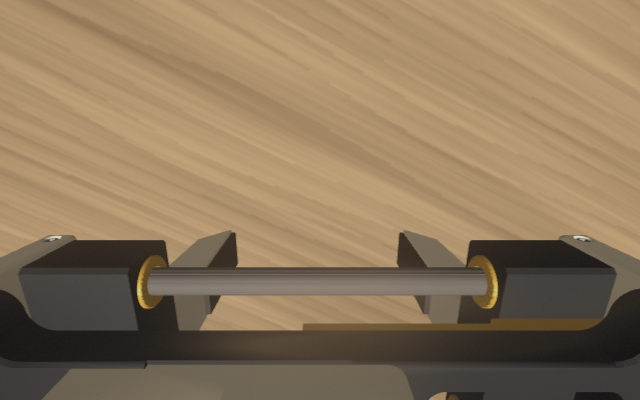

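The top view shows the stage at about px (320,240), with the socket at (351,207), holder in the channel at about (306,236), and green look-alikes off the stage. Next I'll zoom in.

Run:
```python
import cv2
a=cv2.imread("pics/top0.png")[170:310,250:410]; cv2.imwrite("pics/topz.png",cv2.resize(a,None,fx=4.2,fy=4.2,interpolation=cv2.INTER_CUBIC))
a=cv2.imread("pics/side0.png")[155:265,265:420]; cv2.imwrite("pics/sidez.png",cv2.resize(a,None,fx=5,fy=5,interpolation=cv2.INTER_CUBIC))
```

```text
(no output)
```

View pics/topz.png

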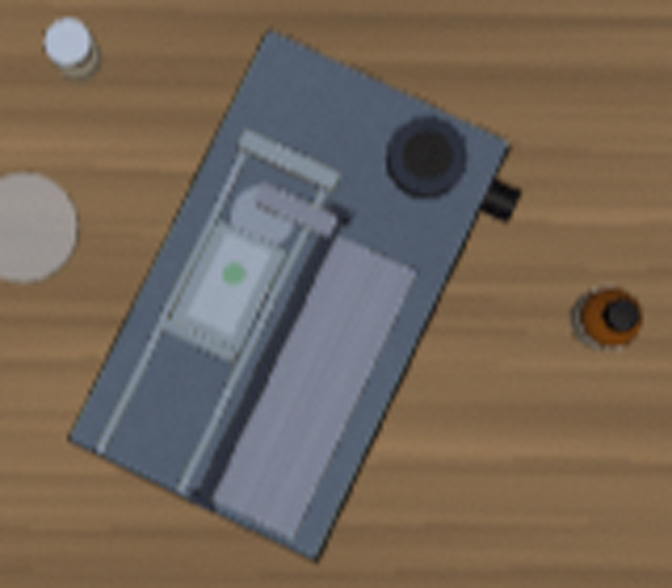

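View pics/sidez.png

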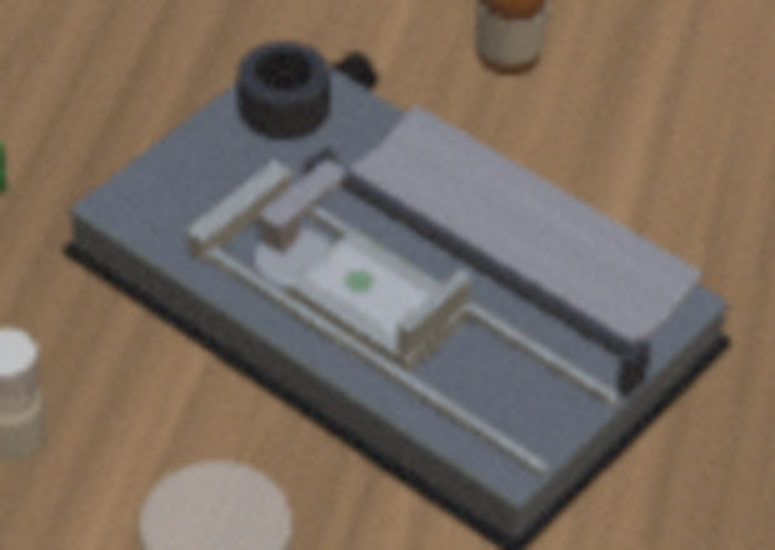

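Top view, zoomed: stage top corners at (270,30), (510,147), (70,440) and (318,560). The tab's rear edge runs from (165,325) to (235,358). Side view corners are (75,213), (725,305) and (518,507).

```bash
cat > h.py <<'E'
import numpy as np
from plant import bot
def ray(n,uv,z):
    c=bot.camera_params(n);R=c["R"];t=c["t"]
    d=R.T@np.array([(uv[0]-c["cx"])/c["fx"],(uv[1]-c["cy"])/c["fy"],1]);o=-R.T@t
    return o+d*(z-o[2])/d[2]
def unz(p,f,off): return [(p[0]+.5)/f-.5+off[0],(p[1]+.5)/f-.5+off[1]]
def fit(S,W): # planar rigid
    S=np.array(S,float);W=np.array(W)[:,:2];s=S-S.mean(0);w=W-W.mean(0)
    yaw=np.arctan2((s[:,0]*w[:,1]-s[:,1]*w[:,0]).sum(),(s*w).sum())
    R=np.array([[np.cos(yaw),-np.sin(yaw)],[np.sin(yaw),np.cos(yaw)]])
    t=W.mean(0)-R@S.mean(0); return yaw,t,R,np.round(S@R.T+t-W,1)
E
python3 - <<'E'
from h import *
T=lambda p,z:ray("top",unz(p,4.2,(250,170)),z)
Sd=lambda p,z:ray("side",unz(p,5,(265,155)),z)
c=[T(p,30) for p in[(270,30),(510,147),(70,440),(318,560)]]
S=[(142,75),(142,-75),(-102,75),(-102,-75)]
y,t,R,r=fit(S,c);print(y,t,r)
c2=[Sd(p,30) for p in[(75,213),(725,305),(518,507)]]
y2,t2,R2,r2=fit([(142,75),(-102,-75),(-102,75)],c2);print(y2,t2,r2)
for nm,p,z in[("tabtop rear L",(165,325),58),("tabtop rear R",(235,358),58),("socket",(427,157),54)]:
    print(nm,R.T@(T(p,z)[:2]-t))
for nm,p,z in[("tabtop R",(470,275),58),("tabtop L",(403,328),58),("tab base L",(405,358),30)]: print(nm,R2.T@(Sd(p,z)[:2]-t2))
for p in[(68,42),(25,228),(615,317)]: print(T(p,30)[:2], R.T@(T(p,30)[:2]-t))
E
```

```text
-0.43309470909895365 [557.79831857  47.83547972] [[ 1.8  2.6]
 [ 0.9 -4.3]
 [ 0.4  3.7]
 [-3.1 -2. ]]
-0.4406422409783585 [556.97445325  50.42596155] [[ 4.5 -0.2]
 [-5.  -4.2]
 [ 0.5  4.4]]
tabtop rear L [-25.46530718  50.70353224]
tabtop rear R [-25.0589769   11.12697437]
socket [111.53475267 -33.46242035]
tabtop R [-25.79988557   9.74628614]
tabtop L [-24.18216369  49.75558407]
tab base L [-19.90613502  41.73344745]
[708.35159217 162.70702736] [ 88.44339004 167.45007437]
[607.26658398 182.45657895] [-11.59709837 142.95263884]
[ 564.49883145 -130.49817585] [  80.92525039 -159.0562587 ]
```

```bash
python3 -m inch '[[[-0.06,-0.08,0,0,0,-0.1,-0.13],[-0.15,-0.2,0,0,0,-0.2,-0.13],[-0.25,-0.33,0,0,0,-0.35,-0.13],[-0.36,-0.47,0,0,0,-0.5,-0.13],[-0.47,-0.61,0,0,0,-0.65,-0.13],[-0.58,-0.75,0,0,0,-0.8,-0.13],[-0.67,-0.88,0,0,0,-0.92,-0.13],[-0.75,-0.97,0,0,0,-1,-0.13],[-0.75,-0.97,0,0,0,-1,-0.13],[-0.75,-0.97,0,0,0,-1,-0.13]]]'
cat >> h.py <<'E'
from scipy.spatial.transform import Rotation as Ro
def rel(target,yaw):
    o=bot.get_obs();R=Ro.from_euler('xyz',o["tcp_rot"]).as_matrix()
    d=R.T@(np.array(target)-o["tool_pos"])
    rv=Ro.from_matrix(R.T@Ro.from_euler('xyz',[np.pi,0,yaw]).as_matrix()).as_rotvec()
    print("shift/200",np.round(d/200,3),"rot/45",np.round(np.degrees(rv)/45,3),"t",o["time"],np.round(o["tool_pos"],1),np.round(o["tcp_rot"],3),"w",o["grip_width"],np.round(o["contact_force"],2))
E
python3 -c "
from h import *
rel([510,66,190],1.134)"
```

```text
time: 1.4
tool_pos: [339.2, -251.8, 190.0]
tcp_rot: [3.141, -0.0, -0.33]
contact_force: [-0.5, -0.4, -0.4]
grip_width: 51.9
shift/200 [ 2.92e-01 -1.78e+00 -1.00e-03] rot/45 [ 1.000e-03  0.000e+00 -1.865e+00] t 1.4 [ 339.2 -251.8  190. ] [ 3.141 -0.    -0.33 ] w 51.88409401701001 [-0.51 -0.45 -0.4 ]
```

```bash
python3 -m inch '[[[0.01,-0.08,0,0,0,-0.1,-0.13],[0.03,-0.2,0,0,0,-0.2,-0.13],[0.05,-0.33,0,0,0,-0.35,-0.13],[0.07,-0.47,0,0,0,-0.5,-0.13],[0.09,-0.61,0,0,0,-0.65,-0.13],[0.11,-0.75,0,0,0,-0.8,-0.13],[0.13,-0.87,0,0,0,-0.92,-0.13],[0.14,-0.95,0,0,0,-1,-0.13],[0.14,-0.95,0,0,0,-1,-0.13],[0.14,-0.95,0,0,0,-1,-0.13]]]'
python3 -c "
from h import *
rel([510,66,190],1.134)"
```

```text
time: 2.65
tool_pos: [427.1, -81.6, 189.9]
tcp_rot: [3.141, 0.0, 0.453]
contact_force: [-0.6, 0.9, -0.3]
grip_width: 51.9
shift/200 [ 0.696 -0.482 -0.001] rot/45 [ 0.     0.001 -0.866] t 2.65 [427.1 -81.6 189.9] [3.141 0.    0.453] w 51.8531608451867 [-0.62  0.89 -0.28]
```

```bash
python3 -m inch '[[[0.06,-0.04,0,0,0,-0.08,-0.13],[0.15,-0.1,0,0,0,-0.18,-0.13],[0.25,-0.17,0,0,0,-0.3,-0.13],[0.35,-0.24,0,0,0,-0.43,-0.13],[0.45,-0.31,0,0,0,-0.56,-0.13],[0.54,-0.38,0,0,0,-0.68,-0.13],[0.62,-0.43,0,0,0,-0.78,-0.13],[0.696,-0.482,0,0,0,-0.866,-0.13],[0.696,-0.482,0,0,0,-0.866,-0.13],[0.696,-0.482,0,0,0,-0.866,-0.13]]]'
python3 -c "
from h import *
import cv2
rel([510,66,190],1.134)
cv2.imwrite('pics/w1.png',bot.capture('wrist')[:,:,::-1])"
```

```text
time: 3.9
tool_pos: [509.6, 66.9, 189.9]
tcp_rot: [-3.141, 0.001, 1.135]
contact_force: [-0.1, 0.3, -0.3]
grip_width: 51.8
shift/200 [-0.003  0.004 -0.001] rot/45 [-0.     0.001  0.002] t 3.9 [509.6  66.9 189.9] [-3.141e+00  1.000e-03  1.135e+00] w 51.81696126162438 [-0.14  0.28 -0.32]
```

View pics/w1.png

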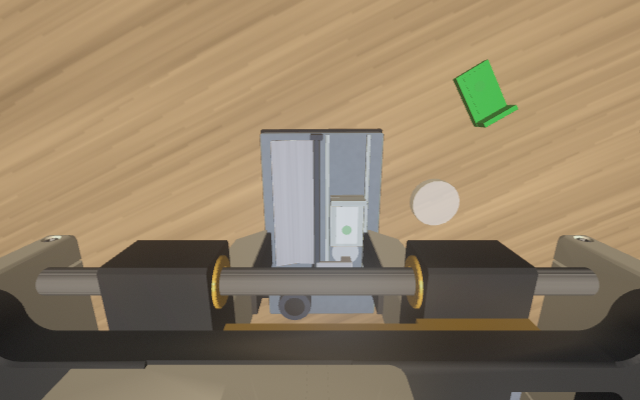

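Run:
```python
import cv2
a=cv2.imread("pics/w1.png")[120:280,250:395]; cv2.imwrite("pics/w1z.png",cv2.resize(a,None,fx=3.7,fy=3.7,interpolation=cv2.INTER_CUBIC))
```

```text
(no output)
```

View pics/w1z.png

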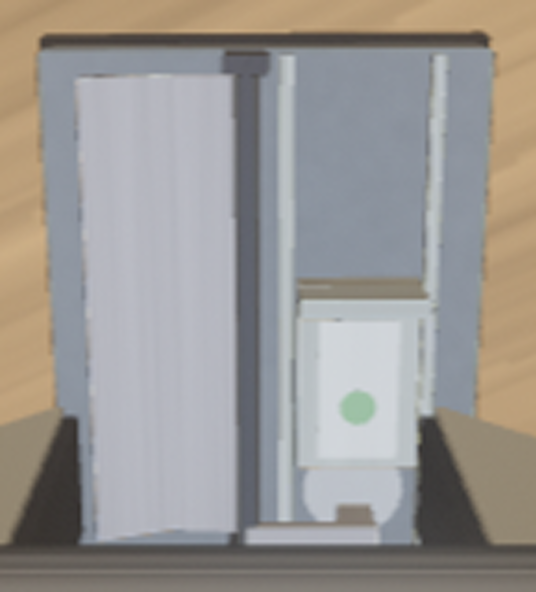

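Wrist view: stage rear edge at row 50 of the zoom, rail ends at (287,57) and (440,57), tab rear face base at row 278 and its top at row 297.

```bash
cat >> h.py <<'E'
def wray(uv,z,pos,rpy):
    c=bot.camera_params("wrist");T=c["T_tool_cam"];R=Ro.from_euler('xyz',rpy).as_matrix()
    d=R@T[:3,:3]@np.array([(uv[0]-c["cx"])/c["fx"],(uv[1]-c["cy"])/c["fy"],1]);o=R@T[:3,3]+pos
    return o+d*(z-o[2])/d[2]
E
python3 - <<'E'
from h import *
P=np.array([509.6,66.9,189.9]);E=[-3.141,.001,1.135]
W=lambda p,z:wray(unz(p,3.7,(250,120)),z,P,E)[:2]
S=[(-102,-75),(-102,75),(-100,6.5),(-100,53.5)];w=[W((38,50),30),W((493,50),30),W((287,57),35),W((440,57),35)]
y,t,R,r=fit(S,w);print(y,t,r)
yaw=-.437;R0=np.array([[np.cos(yaw),-np.sin(yaw)],[np.sin(yaw),np.cos(yaw)]])
for nm,R,t in(("wrist",R,t),("avg",R0,np.array([557.4,49.1]))):
  print(nm)
  for k,p,z in[("rail L",(287,57),35),("tabtopL",(298,297),58),("tabtopR",(430,296),58),("tabbaseL",(298,278),30),("railfar L",(285,515),35),("bar -y rear",(78,78),56),("bar -y front",(98,540),56),("arm near",(312,525),53),("TCP",None,0)]:
    q=P[:2] if p is None else W(p,z)
    print(k,np.round(R.T@(q-t),1))
E
```

```text
-0.4348332545138901 [557.82595293  48.1217788 ] [[-2.  -4.1]
 [ 1.7  4.1]
 [ 0.1 -0.1]
 [ 0.1  0.1]]
wrist
rail L [-100.1    6.6]
tabtopL [-30.3   9.8]
tabtopR [-30.6  49.8]
tabbaseL [-28.6  11. ]
railfar L [54.5  7.2]
bar -y rear [-95.7 -54.5]
bar -y front [ 52.7 -54.3]
arm near [48.9 15.5]
TCP [-51.6  -3.3]
avg
rail L [-99.3   5.6]
tabtopL [-29.5   9. ]
tabtopR [-29.9  49.1]
tabbaseL [-27.9  10.2]
railfar L [55.3  6.6]
bar -y rear [-94.8 -55.4]
bar -y front [ 53.6 -54.9]
arm near [49.6 14.9]
TCP [-50.8  -4.1]
```

```bash
cat >> h.py <<'E'
YAW=-.435;TT=np.array([557.8,48.1]);RS=np.array([[np.cos(YAW),-np.sin(YAW)],[np.sin(YAW),np.cos(YAW)]])
def go(x,y,z):
    q=RS@[x,y]+TT; rel([q[0],q[1],z],YAW+np.pi/2)
    print("stage tcp",np.round(RS.T@(bot.get_obs()["tool_pos"][:2]-TT),1))
E
python3 -c "
from h import *
go(-51,-5,70)"
```

```text
shift/200 [-0.008  0.003  0.6  ] rot/45 [-0.     0.001 -0.001] t 3.95 [509.5  66.8 190. ] [-3.141  0.     1.135] w 51.81303879602551 [ 0.7 -0.7  0.2]
stage tcp [-51.6  -3.4]
```

```bash
python3 -m inch '[[[0,0,0.05,0,0,0,-0.13],[-0.008,0.003,0.15,0,0,0,-0.13],[-0.008,0.003,0.25,0,0,0,-0.13],[-0.008,0.003,0.35,0,0,0,-0.13],[-0.008,0.003,0.45,0,0,0,-0.13],[-0.008,0.003,0.53,0,0,0,-0.13],[-0.008,0.003,0.58,0,0,0,-0.13],[-0.008,0.003,0.6,0,0,0,-0.13],[-0.008,0.003,0.6,0,0,0,-0.13],[-0.008,0.003,0.6,0,0,0,-0.13]]]'
python3 -c "
from h import *
import cv2
go(-51,-5,42)
cv2.imwrite('pics/w2.png',bot.capture('wrist')[:,:,::-1])
a=bot.capture('side')[100:265,240:440,::-1];cv2.imwrite('pics/s2.png',cv2.resize(a,None,fx=3.5,fy=3.5,interpolation=cv2.INTER_CUBIC))"
```

```text
time: 5.2
tool_pos: [510.1, 65.5, 70.5]
tcp_rot: [3.141, -0.0, 1.136]
contact_force: [-0.6, 0.1, 0.2]
grip_width: 51.7
shift/200 [-0.003 -0.002  0.143] rot/45 [ 0.001 -0.     0.   ] t 5.2 [510.1  65.5  70.5] [ 3.141 -0.     1.136] w 51.73168067789581 [-0.55  0.09  0.2 ]
stage tcp [-50.6  -4.3]
```

View pics/w2.png

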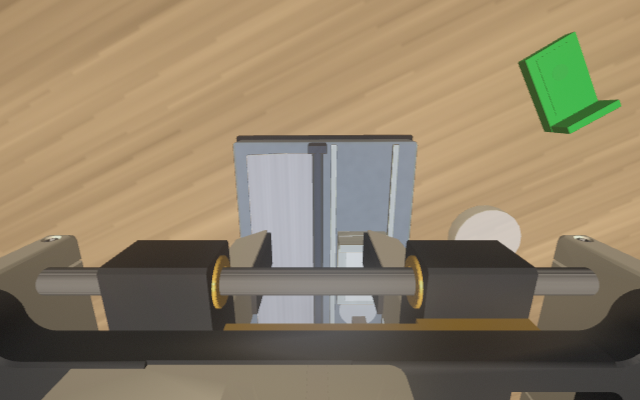

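View pics/s2.png

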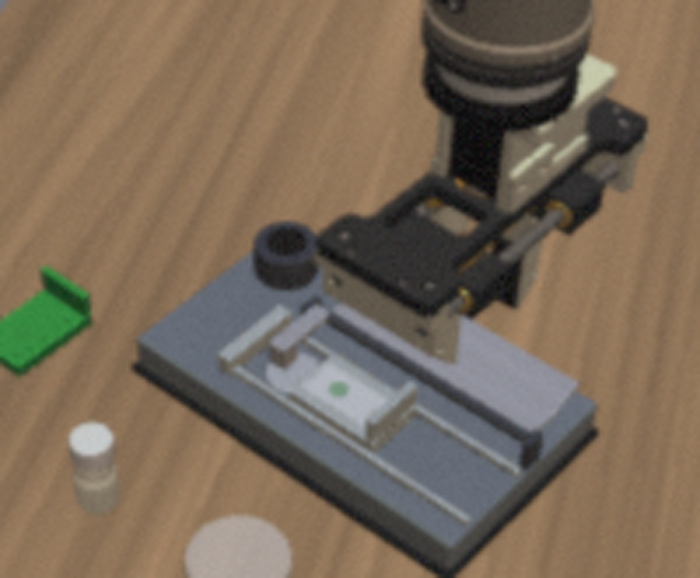

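Run:
```python
from h import *
c=bot.camera_params("side")
for x,y,z in[(-41,40,70),(-60,40,70),(-41,21,70),(-60,40,136),(-41,40,136),(-13,40,136),(-88,40,136),(-41,-50,70),(-29,50,58),(-95,-55,56)]:
    q=RS@[x,y]+TT;k=c["R"]@[*q,z]+c["t"];u=[c["fx"]*k[0]/k[2]+c["cx"],c["fy"]*k[1]/k[2]+c["cy"]]
    print((x,y,z),np.round([(u[0]-240)*3.5,(u[1]-100)*3.5]))
import cv2
a=cv2.imread("pics/w2.png")
```

```text
(-41, 40, 70) [404. 408.]
(-60, 40, 70) [430. 425.]
(-41, 21, 70) [425. 390.]
(-60, 40, 136) [438. 342.]
(-41, 40, 136) [410. 325.]
(-13, 40, 136) [369. 300.]
(-88, 40, 136) [481. 367.]
(-41, -50, 70) [500. 323.]
(-29, 50, 58) [375. 422.]
(-95, -55, 56) [579. 380.]
```

Run:
```python
from h import *
import cv2
c=bot.camera_params("wrist");T=np.linalg.inv(c["T_tool_cam"])
for x,y,z in[(26,-9.5,0),(45,-9.5,0),(26,9.5,0),(45,9.5,0),(26,-9.5,-40),(45,-9.5,-40),(26,-9.5,-19),(26,9.5,-60),(-26,-9.5,0)]:
    k=(T@[x,y,z,1])[:3]; print((x,y,z),np.round([c["fx"]*k[0]/k[2]+c["cx"],c["fy"]*k[1]/k[2]+c["cy"]]))
a=cv2.imread("pics/w2.png")[200:340,210:430];cv2.imwrite("pics/w2z.png",cv2.resize(a,None,fx=3.6,fy=3.6,interpolation=cv2.INTER_CUBIC))
a=bot.capture('top')[170:310,230:410,::-1];cv2.imwrite("pics/t2z.png",cv2.resize(a,None,fx=4.2,fy=4.2,interpolation=cv2.INTER_CUBIC))
```

```text
(26, -9.5, 0) [358. 211.]
(45, -9.5, 0) [386. 211.]
(26, 9.5, 0) [357. 237.]
(45, 9.5, 0) [384. 237.]
(26, -9.5, -40) [367. 234.]
(45, -9.5, -40) [402. 234.]
(26, -9.5, -19) [362. 221.]
(26, 9.5, -60) [372. 284.]
(-26, -9.5, 0) [281. 211.]
```

View pics/w2z.png

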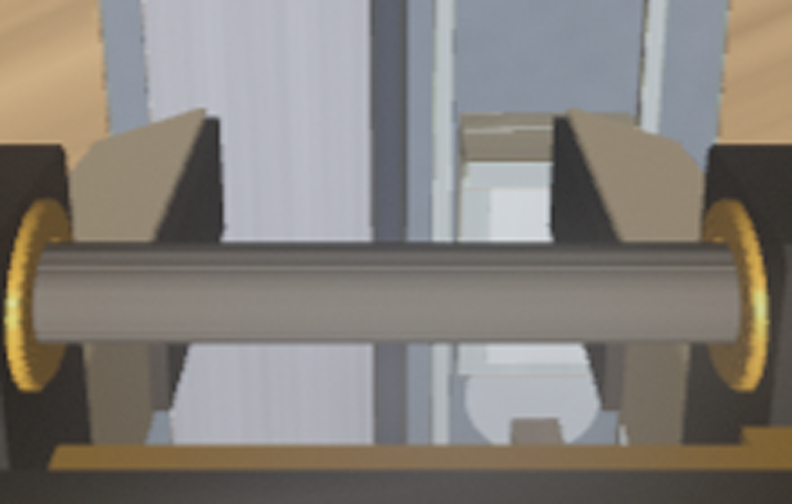

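View pics/t2z.png

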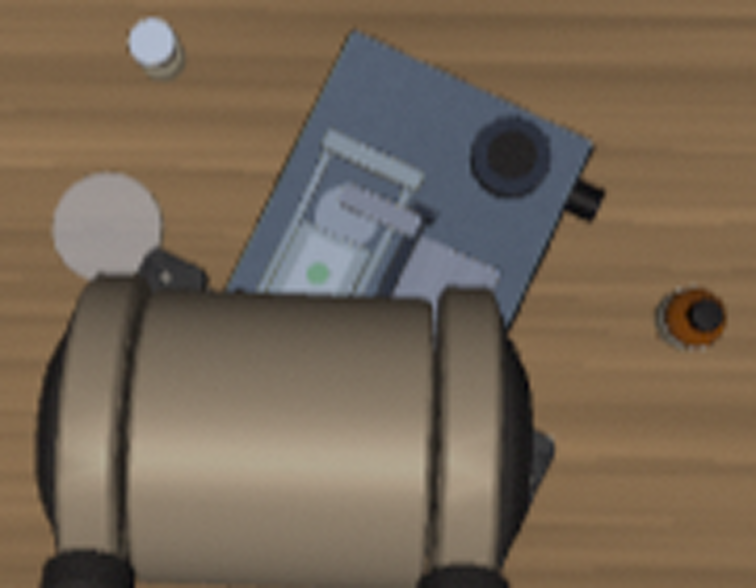

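Run:
```python
from h import *
import cv2
o=bot.get_obs();print(o["tool_pos"],o["joint_positions"],o["time"])
im=bot.capture('side')[:,:,::-1].copy()
c=bot.camera_params("side")
def pr(x,y,z):
    q=RS@[x,y]+TT;k=c["R"]@[*q,z]+c["t"];return [c["fx"]*k[0]/k[2]+c["cx"],c["fy"]*k[1]/k[2]+c["cy"]]
a=cv2.resize(im[60:260,260:420],None,fx=4,fy=4,interpolation=cv2.INTER_CUBIC)[:600]
for p,col in[((-41,40,70),(0,0,255)),((-60,40,70),(0,0,255)),((-60,-5,70),(255,0,0)),((-88,95,136),(0,255,255)),((-13,95,136),(0,255,255)),((-41,40,136),(0,0,255))]:
    u=pr(*p);cv2.circle(a,(int((u[0]-260)*4),int((u[1]-60)*4)),4,col,-1)
cv2.imwrite("pics/s3.png",a)
```

```text
[509.98370004  65.52088425  70.42640039] [-2.13066613e-02  4.52492673e-01  1.71911368e+00 -9.83340252e-05
  9.69083627e-01 -1.15727590e+00] 5.35
```

View pics/s3.png

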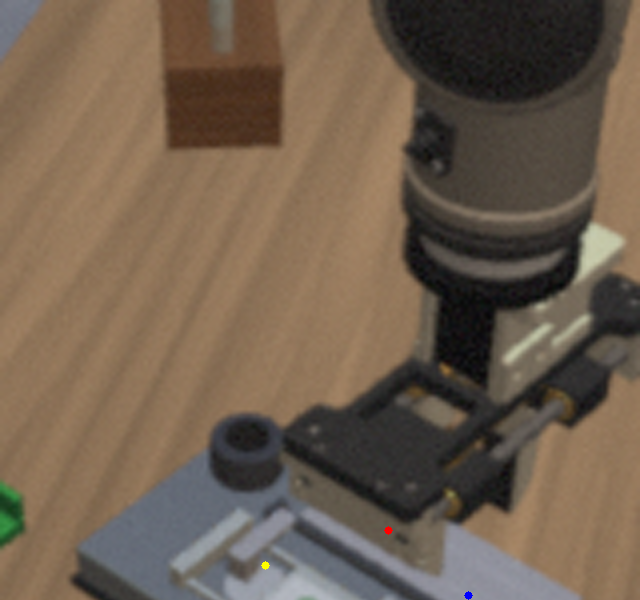

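Run:
```python
from h import *
def P(n):
    c=bot.camera_params(n);return np.diag([1,1,1])@np.array([[c["fx"],0,c["cx"]],[0,c["fy"],c["cy"]],[0,0,1]])@np.c_[c["R"],c["t"]]
import cv2
for a,b in[((160,250),(285,430)),((172,255),(310,408)),((205,275),(330,406))]:
    ua=np.array(unz(a,4.2,(230,170)));ub=np.array(unz(b,4,(260,60)))
    X=cv2.triangulatePoints(P("top"),P("side"),ua,ub).ravel();X=X[:3]/X[3]
    k=P("top")@[*X,1];
    print(np.round(X,1),"stage",np.round(RS.T@(X[:2]-TT),1),"err",np.round(k[:2]/k[2]-ua,1))
```

```text
[581.4 130.8 213.5] stage [-13.4  85. ] err [0.  0.1]
[575.  123.9 222.5] stage [-16.4  76. ] err [0.3 2.2]
[568.5 111.  214.3] stage [-16.8  61.6] err [0.2 1.6]
```

Run:
```python
from h import *
import cv2
im=cv2.imread("pics/side0.png")
c=bot.camera_params("side")
x0,y0,f=480,0,5
a=cv2.resize(im[0:120,x0:640],None,fx=f,fy=f,interpolation=cv2.INTER_CUBIC)
R=Ro.from_euler('xyz',[-3.141,.002,-1.115]).as_matrix();P=np.array([231,-471,189.4])
for p,col in[((46,9.5,0),(0,0,255)),((46,-9.5,0),(0,0,255)),((-46,9.5,0),(255,0,0)),((-46,-9.5,0),(255,0,0)),((0,0,0),(0,255,0)),((46,0,-66),(0,255,255)),((-46,0,-66),(255,255,0))]:
    X=R@np.array(p,float)+P;k=c["R"]@X+c["t"];u=[c["fx"]*k[0]/k[2]+c["cx"],c["fy"]*k[1]/k[2]+c["cy"]]
    print(p,np.round(u)); cv2.circle(a,(int((u[0]-x0)*f),int((u[1]-y0)*f)),4,col,-1)
cv2.imwrite("pics/s0z.png",a)
```

```text
(46, 9.5, 0) [532.  35.]
(46, -9.5, 0) [525.  35.]
(-46, 9.5, 0) [550.  53.]
(-46, -9.5, 0) [542.  54.]
(0, 0, 0) [537.  44.]
(46, 0, -66) [537.   9.]
(-46, 0, -66) [556.  27.]
```

View pics/s0z.png

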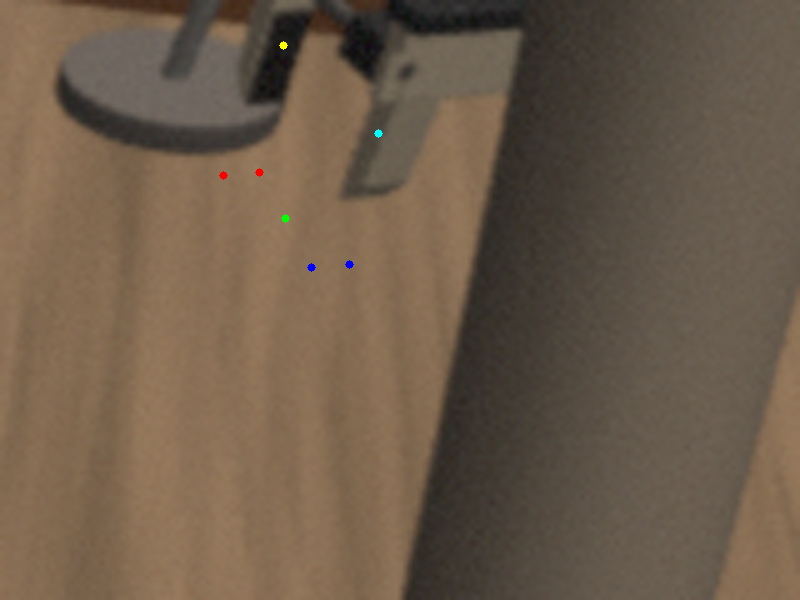

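Side and wrist views both show the visible fingertips 25–35 mm short of the stated TCP. I can't tell from pictures which is right, so I'll descend gently to the z=42 target and let the contact force show where the tip really is.

```bash
python3 -m inch '[[[-0.003,-0.002,0.015,0,0,0,-0.13],[-0.003,-0.002,0.03,0,0,0,-0.13],[-0.003,-0.002,0.05,0,0,0,-0.13],[-0.003,-0.002,0.07,0,0,0,-0.13],[-0.003,-0.002,0.09,0,0,0,-0.13],[-0.003,-0.002,0.11,0,0,0,-0.13],[-0.003,-0.002,0.125,0,0,0,-0.13],[-0.003,-0.002,0.14,0,0,0,-0.13],[-0.003,-0.002,0.143,0,0,0,-0.13],[-0.003,-0.002,0.143,0,0,0,-0.13]]]'
python3 -c "
from h import *
import cv2
go(-51,-5,42);print(bot.get_obs()['moment'])
cv2.imwrite('pics/w4.png',bot.capture('wrist')[:,:,::-1])
a=bot.capture('side')[100:265,240:440,::-1];cv2.imwrite('pics/s4.png',cv2.resize(a,None,fx=3.5,fy=3.5,interpolation=cv2.INTER_CUBIC))"
```

```text
time: 6.65
tool_pos: [509.1, 65.1, 41.4]
tcp_rot: [3.141, 0.0, 1.136]
contact_force: [-0.1, -0.0, 0.8]
grip_width: 51.7
shift/200 [ 0.     0.002 -0.003] rot/45 [0. 0. 0.] t 6.65 [509.1  65.1  41.4] [3.141 0.    1.136] w 51.68762119742768 [-0.08 -0.03  0.8 ]
stage tcp [-51.3  -5.1]
[ 0.03724211 -0.1381693  -0.02663593]
```

View pics/w4.png

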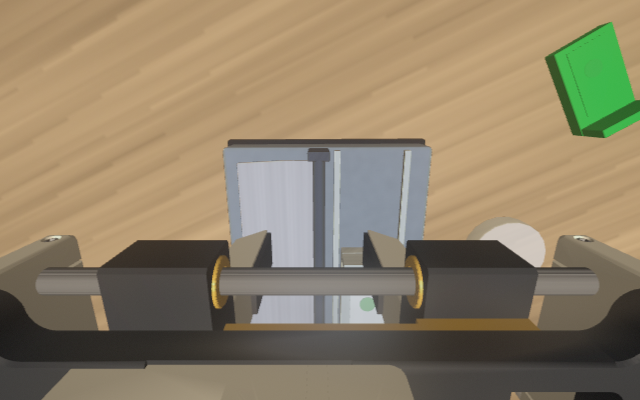

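View pics/s4.png

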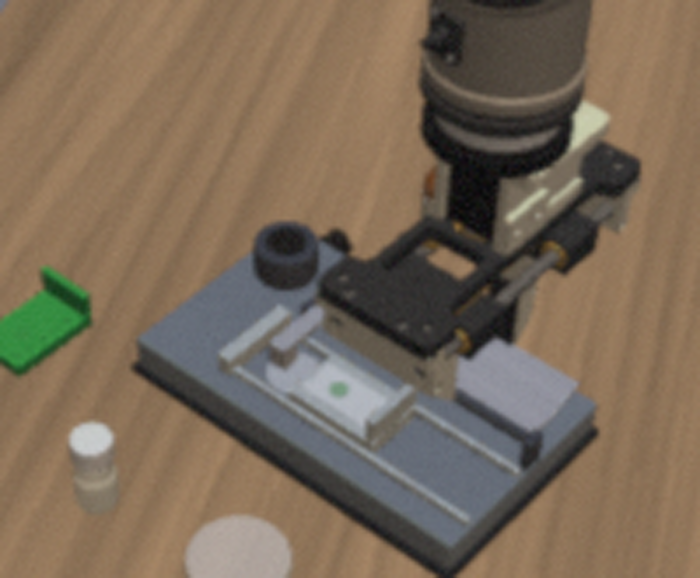

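Run:
```python
from h import *
c=bot.camera_params("side")
R=Ro.from_euler('xyz',[-3.141,.002,-1.115]).as_matrix();P=np.array([231,-471,189.4])
for p in[(345,197),(378,193),(405,188),(248,102),(278,100)]:
    uv=unz(p,5,(480,0));d=c["R"].T@np.array([(uv[0]-c["cx"])/c["fx"],(uv[1]-c["cy"])/c["fy"],1]);o=-c["R"].T@c["t"]
    D=R.T@d;O=R.T@(o-P)
    for x in([-46,-65] if p[0]>300 else [46,65]):
        print(p,np.round(O+D*(x-O[0])/D[0],1))
c=bot.camera_params("wrist");T=c["T_tool_cam"]
for uv in[(363.3,234),(367,230),(401.7,239)]:
    D=T[:3,:3]@np.array([(uv[0]-c["cx"])/c["fx"],(uv[1]-c["cy"])/c["fy"],1]);O=T[:3,3]
    for x in(26,30,45):print(uv,np.round(O+D*(x-O[0])/D[0],1))
```

```text
(345, 197) [-46.   -6.7 -36.8]
(345, 197) [-65.  -20.4 -47.7]
(378, 193) [-46.    9.4 -37.4]
(378, 193) [-65.   -4.7 -48.3]
(405, 188) [-46.   22.3 -38.8]
(405, 188) [-65.    8.  -49.7]
(248, 102) [ 46.  -10.5 -39.5]
(248, 102) [ 65.    2.  -29.6]
(278, 100) [ 46.    5.2 -39.3]
(278, 100) [ 65.   17.9 -29.4]
(363.3, 234) [ 26.   -3.9 -26.9]
(363.3, 234) [30.   6.3 -2.6]
(363.3, 234) [45.  44.4 88.3]
(367, 230) [ 26.  -11.2 -38.7]
(367, 230) [ 30.   -2.1 -16.1]
(367, 230) [45.  32.  68.5]
(401.7, 239) [  26.   -34.  -103.2]
(401.7, 239) [ 30.  -28.3 -90. ]
(401.7, 239) [ 45.   -6.6 -40.5]
```

The bar wasn't touched at TCP z = 41, so the pictures are right: the real tips are about 38 mm behind the reported TCP, with no sideways offset. I'll keep lowering in small, force-watched steps.

```bash
python3 -m inch '[[[0,0,0.015,0,0,0,-0.13],[0,0,0.03,0,0,0,-0.13],[0,0,0.045,0,0,0,-0.13],[0,0,0.06,0,0,0,-0.13],[0,0,0.075,0,0,0,-0.13],[0,0,0.09,0,0,0,-0.13],[0,0,0.105,0,0,0,-0.13],[0,0,0.115,0,0,0,-0.13],[0,0,0.12,0,0,0,-0.13],[0,0,0.12,0,0,0,-0.13]]]'
python3 -c "
from h import *
go(-51,-5,10);print(bot.get_obs()['moment'])"
```

```text
time: 8.0
tool_pos: [509.1, 65.1, 17.4]
tcp_rot: [3.142, 0.0, 1.136]
contact_force: [-0.2, 0.8, -0.0]
grip_width: 52.2
shift/200 [0.001 0.002 0.037] rot/45 [0. 0. 0.] t 8.0 [509.1  65.1  17.4] [3.142 0.    1.136] w 52.24643111308668 [-0.15  0.78 -0.02]
stage tcp [-51.3  -5.1]
[ 0.0868073  -0.17946201 -0.02826845]
```

```bash
python3 -m inch '[[[0,0,0.005,0,0,0,-0.13],[0,0,0.01,0,0,0,-0.13],[0,0,0.015,0,0,0,-0.13],[0,0,0.02,0,0,0,-0.13],[0,0,0.025,0,0,0,-0.13],[0,0,0.03,0,0,0,-0.13],[0,0,0.035,0,0,0,-0.13],[0,0,0.04,0,0,0,-0.13],[0,0,0.04,0,0,0,-0.13],[0,0,0.04,0,0,0,-0.13]]]'
python3 -c "
from h import *
go(-51,-5,5);print(bot.get_obs()['moment'])
import cv2
cv2.imwrite('pics/w5.png',bot.capture('wrist')[:,:,::-1])
a=bot.capture('side')[100:265,240:440,::-1];cv2.imwrite('pics/s5.png',cv2.resize(a,None,fx=3.5,fy=3.5,interpolation=cv2.INTER_CUBIC))"
```

```text
time: 9.25
tool_pos: [509.1, 65.1, 9.5]
tcp_rot: [3.141, 0.0, 1.136]
contact_force: [0.1, 0.1, 3.3]
grip_width: 52.1
shift/200 [0.001 0.002 0.022] rot/45 [0. 0. 0.] t 9.25 [509.1  65.1   9.5] [3.141 0.    1.136] w 52.1048526023069 [0.07 0.08 3.33]
stage tcp [-51.3  -5.1]
[-0.08593718  0.00911408 -0.03932536]
```

View pics/s5.png

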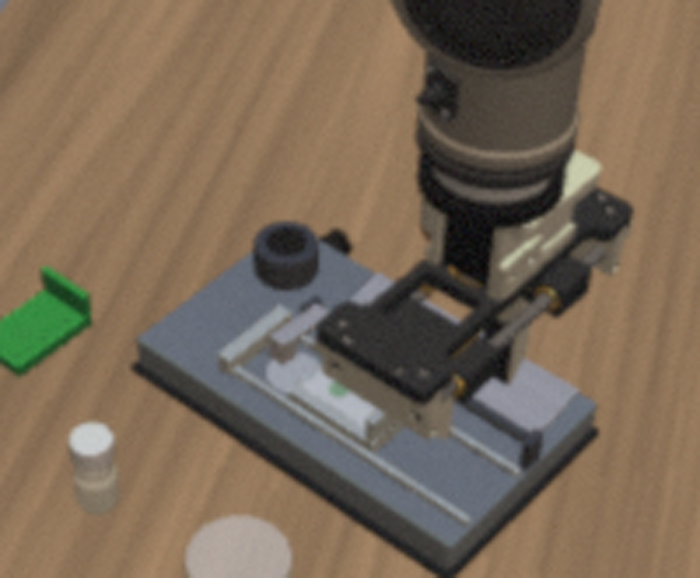

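View pics/w5.png

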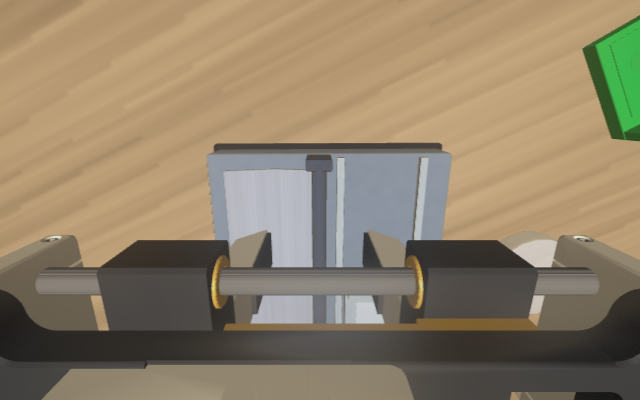

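Contact: 3.3 N at TCP z = 9.5, which means the clip is at about 0.16 rad and the tip offset about 37 mm. Next I'll press to TCP z ≈ 3.5, where I expect 5–6 N at 0.30–0.32 rad.

```bash
python3 -m inch '[[[0,0,0.005,0,0,0,-0.13],[0,0,0.01,0,0,0,-0.13],[0,0,0.015,0,0,0,-0.13],[0,0,0.02,0,0,0,-0.13],[0,0,0.025,0,0,0,-0.13],[0,0,0.03,0,0,0,-0.13],[0,0,0.03,0,0,0,-0.13],[0,0,0.03,0,0,0,-0.13],[0,0,0.03,0,0,0,-0.13],[0,0,0.03,0,0,0,-0.13]]]'
python3 -c "
from h import *
go(-41,-5,3.5);print(bot.get_obs()['moment'])"
```

```text
time: 10.6
tool_pos: [509.5, 65.8, 3.8]
tcp_rot: [3.141, -0.001, 1.136]
contact_force: [-0.1, 3.7, 7.3]
grip_width: 51.7
shift/200 [-0.004  0.051  0.002] rot/45 [ 0.001 -0.002  0.   ] t 10.6 [509.5  65.8   3.8] [ 3.141e+00 -1.000e-03  1.136e+00] w 51.7175610922372 [-0.05  3.71  7.33]
stage tcp [-51.2  -4.3]
[0.60083682 0.0985027  0.0012123 ]
```

```bash
python3 -m inch '[[[0,0.01,0,0,0,0,-0.13],[0,0.02,0,0,0,0,-0.13],[0,0.03,0,0,0,0,-0.13],[0,0.04,0,0,0,0,-0.13],[0,0.05,0,0,0,0,-0.13],[0,0.06,0,0,0,0,-0.13],[0,0.07,0,0,0,0,-0.13],[0,0.08,0,0,0,0,-0.13],[0,0.09,0,0,0,0,-0.13],[0,0.1,0,0,0,0,-0.13]]]'
python3 -c "
from h import *
go(-11,-5,3.5);o=bot.get_obs();print(o['moment'],'Fstage',RS.T@o['contact_force'][:2])
import cv2
cv2.imwrite('pics/w6.png',bot.capture('wrist')[:,:,::-1])
for n in ('side','top'):
  im=bot.capture(n);a=(im[100:265,240:440] if n=='side' else im[150:315,230:430])[:,:,::-1];cv2.imwrite('pics/%s6.png'%n,cv2.resize(a,None,fx=3.5,fy=3.5,interpolation=cv2.INTER_CUBIC))"
```

```text
time: 11.85
tool_pos: [525.4, 57.1, 3.1]
tcp_rot: [-3.138, 0.001, 1.136]
contact_force: [-5.6, 2.4, 7.4]
grip_width: 51.8
shift/200 [ 0.002  0.111 -0.002] rot/45 [-0.004  0.001  0.   ] t 11.85 [525.4  57.1   3.1] [-3.138e+00  1.000e-03  1.136e+00] w 51.76193012428571 [-5.6   2.39  7.38]
stage tcp [-33.2  -5.4]
[ 0.32310466  0.82356315 -0.05020148] Fstage [-6.08320217 -0.19488502]
```

View pics/side6.png

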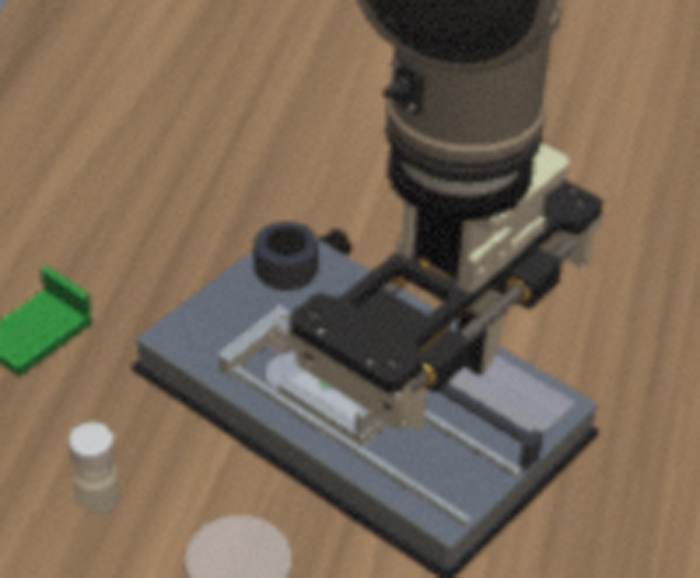

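View pics/top6.png

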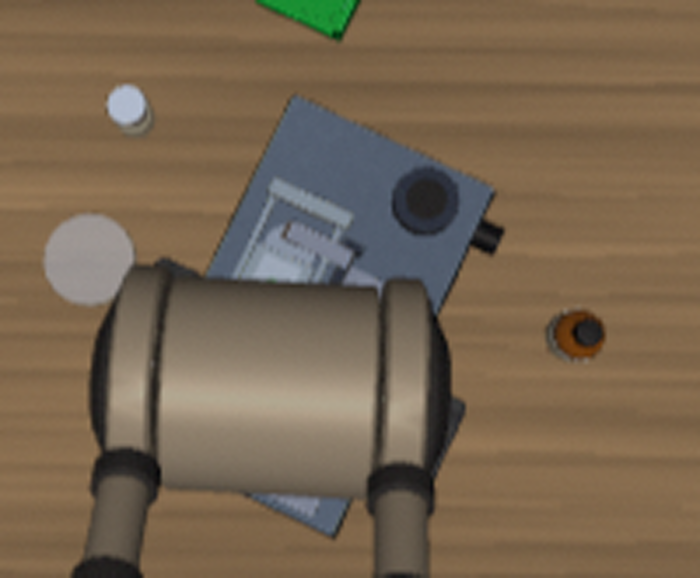

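```bash
python3 -m inch '[[[0,0.01,0,0,0,0,-0.13],[0,0.02,0,0,0,0,-0.13],[0,0.03,0,0,0,0,-0.13],[0,0.04,0,0,0,0,-0.13],[0,0.05,0,0,0,0,-0.13],[0,0.06,0,0,0,0,-0.13],[0,0.07,0,0,0,0,-0.13],[0,0.08,0,0,0,0,-0.13],[0,0.09,0,0,0,0,-0.13],[0,0.1,0,0,0,0,-0.13]]]'
python3 -c "
from h import *
go(1.5,-5,3.5);o=bot.get_obs();print(o['moment'],'Fstage',RS.T@o['contact_force'][:2])"
```

```text
time: 13.25
tool_pos: [543.6, 48.7, 3.1]
tcp_rot: [-3.138, 0.001, 1.136]
contact_force: [-4.7, 1.2, 6.2]
grip_width: 51.7
shift/200 [ 0.002  0.073 -0.002] rot/45 [-0.004  0.001  0.   ] t 13.25 [543.6  48.7   3.1] [-3.138e+00  1.000e-03  1.136e+00] w 51.68160861706923 [-4.71  1.22  6.21]
stage tcp [-13.1  -5.4]
[ 0.29226637  0.84355595 -0.06369035] Fstage [-4.78893222 -0.88008413]
```

```bash
python3 -m inch '[[[0,0.008,0,0,0,0,-0.13],[0,0.016,0,0,0,0,-0.13],[0,0.024,0,0,0,0,-0.13],[0,0.032,0,0,0,0,-0.13],[0,0.04,0,0,0,0,-0.13],[0,0.048,0,0,0,0,-0.13],[0,0.054,0,0,0,0,-0.13],[0,0.06,0,0,0,0,-0.13],[0,0.066,0,0,0,0,-0.13],[0,0.072,0,0,0,0,-0.13]]]'
python3 -c "
from h import *
go(1.5,-5,3.5);o=bot.get_obs();print(o['moment'],'Fstage',RS.T@o['contact_force'][:2])
import cv2
for n in ('side','top'):
  im=bot.capture(n);a=(im[150:260,270:420] if n=='side' else im[150:315,230:430])[:,:,::-1];cv2.imwrite('pics/%s7.png'%n,cv2.resize(a,None,fx=3.5 if n=='top' else 5,fy=3.5 if n=='top' else 5,interpolation=cv2.INTER_CUBIC))"
```

```text
time: 14.5
tool_pos: [554.1, 43.7, 3.1]
tcp_rot: [-3.133, 0.002, 1.137]
contact_force: [-14.5, 7.0, 15.6]
grip_width: 52.0
shift/200 [ 0.003  0.015 -0.002] rot/45 [-0.011  0.002  0.001] t 14.5 [554.1  43.7   3.1] [-3.133e+00  2.000e-03  1.137e+00] w 52.04948668287405 [-14.5    6.95  15.63]
stage tcp [-1.5 -5.5]
[1.36263821 2.27910618 0.22792597] Fstage [-16.07484736   0.19595889]
```

View pics/side7.png

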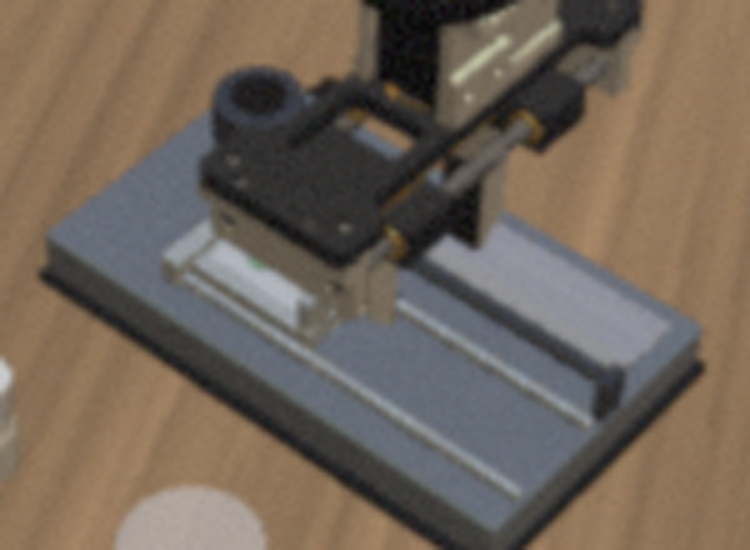

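View pics/top7.png

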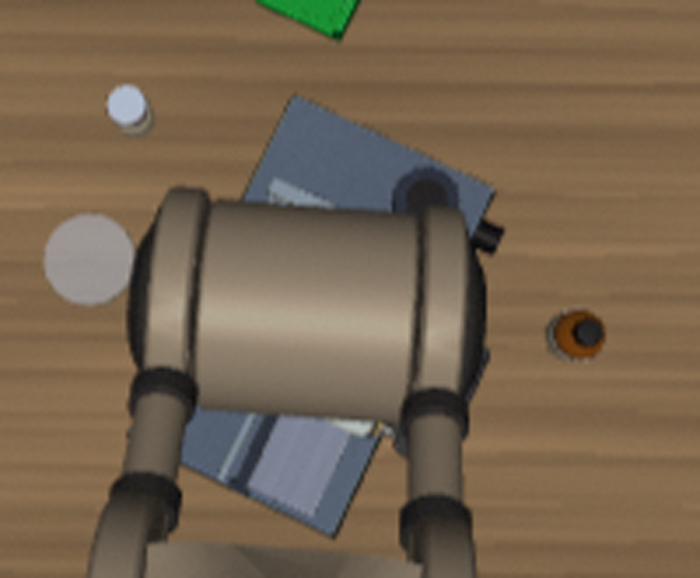

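Run:
```python
from h import *
import cv2
c=bot.camera_params("side")
def pr(x,y,z):
    q=RS@[x,y]+TT;k=c["R"]@[*q,z]+c["t"];u=[c["fx"]*k[0]/k[2]+c["cx"],c["fy"]*k[1]/k[2]+c["cy"]];return np.round([(u[0]-270+.5)*5-.5,(u[1]-150+.5)*5-.5],1)
for h in(39,43):
    print(h,"tab rear L base",pr(h-32,50,30),"top",pr(h-32,50,58),"front L top",pr(h+32,50,40))
print("rear stage corner L",pr(-102,75,30),"rail rear end",pr(-100,53.5,35),"stop L top",pr(75,53.5,44),pr(89,53.5,44))
# before-push check in side0 sidez (off 265,155)
for h in(1,5): print(h,pr(h-32,50,30)+[25,-25],pr(h-32,50,58)+[25,-25])
im=bot.capture("side")[205:225,300:345,::-1];cv2.imwrite("pics/s8.png",cv2.resize(im,None,fx=16,fy=16,interpolation=cv2.INTER_CUBIC))
im=cv2.imread("pics/side0.png")[205:235,320:365];cv2.imwrite("pics/s8b.png",cv2.resize(im,None,fx=16,fy=16,interpolation=cv2.INTER_CUBIC))
```

```text
39 tab rear L base [316.4 356.9] top [317.8 310.2] front L top [200.7 264.7]
43 tab rear L base [309. 352.] top [310.3 305.4] front L top [193.7 260.2]
rear stage corner L [490.2 535. ] rail rear end [521.2 491.2] stop L top [187.8 258. ] [163.3 242. ]
1 [413.3 379. ] [416.2 332.4]
5 [405.6 373.9] [408.4 327.4]
```

View pics/s8.png

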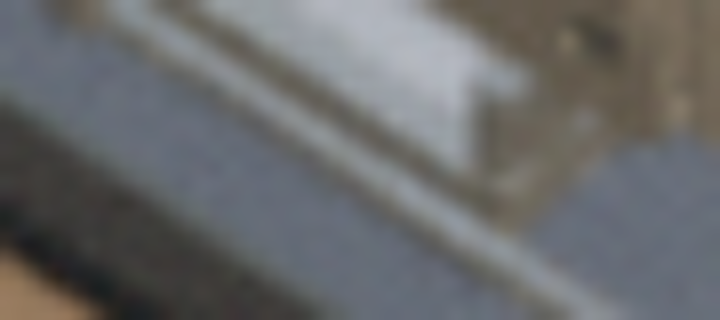

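View pics/s8b.png

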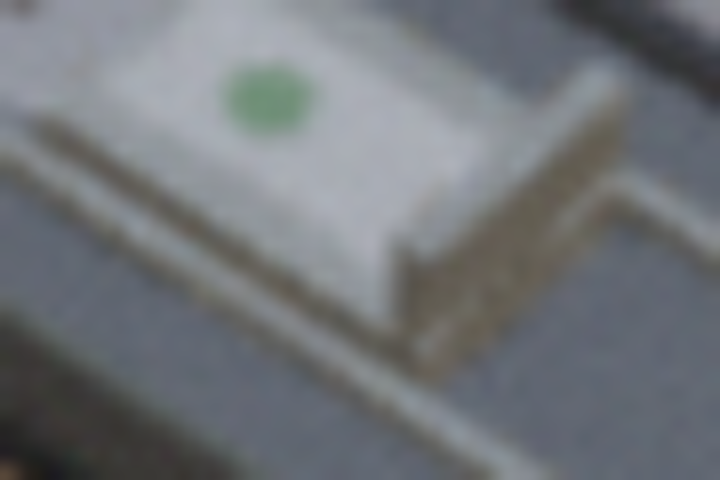

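Force along x jumped from 5 to 16 N with the TCP stalled. The tab's rear corner moved about 38 mm in the side view, which puts the holder at roughly x ≈ 42. A small extra push will show whether it's really against the stop.

```bash
python3 -m inch '[[[0,0.004,0,0,0,0,-0.13],[0,0.008,0,0,0,0,-0.13],[0,0.012,0,0,0,0,-0.13],[0,0.016,0,0,0,0,-0.13],[0,0.016,0,0,0,0,-0.13],[0,0.016,0,0,0,0,-0.13],[0,0.016,0,0,0,0,-0.13],[0,0.016,0,0,0,0,-0.13],[0,0.016,0,0,0,0,-0.13],[0,0.016,0,0,0,0,-0.13]]]'
python3 -c "
from h import *
go(1.5,-5,3.5);o=bot.get_obs();print(o['moment'],'Fstage',RS.T@o['contact_force'][:2])"
```

```text
time: 15.9
tool_pos: [554.0, 43.7, 3.1]
tcp_rot: [-3.127, 0.003, 1.138]
contact_force: [-22.3, 10.1, 22.3]
grip_width: 52.0
shift/200 [ 0.003  0.016 -0.002] rot/45 [-0.018  0.004  0.003] t 15.9 [554.   43.7   3.1] [-3.127e+00  3.000e-03  1.138e+00] w 51.98895252418347 [-22.31  10.12  22.29]
stage tcp [-1.6 -5.6]
[2.02426122 3.24368437 0.57050919] Fstage [-24.49198951  -0.22361696]
```

The TCP didn't move while force rose to 24 N, so the holder is firmly against the stop. I'll back off along x with the clip still held down, then lift.

```bash
python3 -m inch '[[[0,-0.008,0,0,0,0,-0.13],[0,-0.016,0,0,0,0,-0.13],[0,-0.024,0,0,0,0,-0.13],[0,-0.032,0,0,0,0,-0.13],[0,-0.04,0,0,0,0,-0.13],[0,-0.048,0,0,0,0,-0.13],[0,-0.055,0,0,0,0,-0.13],[0,-0.06,0,0,0,0,-0.13],[0,-0.06,0,0,0,0,-0.13],[0,-0.06,0,0,0,0,-0.13]]]'
python3 -c "
from h import *
go(-8,-5,60);o=bot.get_obs();print(o['moment'],'Fstage',RS.T@o['contact_force'][:2])
import cv2
im=bot.capture('side')[:,:,::-1];cv2.imwrite('pics/s9.png',cv2.resize(im[150:260,270:420],None,fx=5,fy=5,interpolation=cv2.INTER_CUBIC))"
```

```text
time: 17.15
tool_pos: [552.7, 45.2, 4.3]
tcp_rot: [3.137, -0.001, 1.136]
contact_force: [3.1, -2.4, 5.1]
grip_width: 51.8
shift/200 [-0.001 -0.022 -0.279] rot/45 [ 0.006 -0.001  0.001] t 17.15 [552.7  45.2   4.3] [ 3.137e+00 -1.000e-03  1.136e+00] w 51.801551791216966 [ 3.08 -2.35  5.14]
stage tcp [-3.4 -4.8]
[-0.42596964 -0.67784358  0.0994713 ] Fstage [ 3.78147396 -0.83447701]
```

View pics/s9.png

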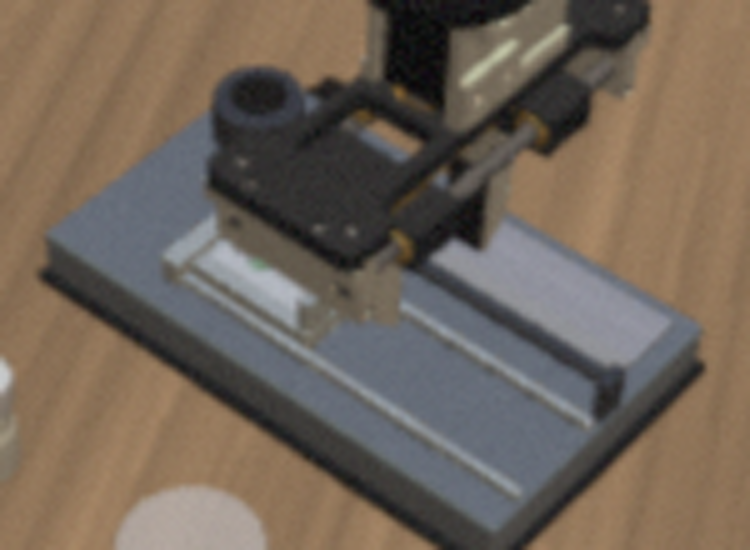

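```bash
python3 -m inch '[[[0,-0.01,0,0,0,0,-0.13],[0,-0.02,0,0,0,0,-0.13],[0,-0.03,0,0,0,0,-0.13],[0,-0.03,-0.02,0,0,0,-0.13],[0,-0.03,-0.05,0,0,0,-0.13],[0,-0.03,-0.08,0,0,0,-0.13],[0,-0.03,-0.12,0,0,0,-0.13],[0,-0.03,-0.17,0,0,0,-0.13],[0,-0.03,-0.22,0,0,0,-0.13],[0,-0.03,-0.27,0,0,0,-0.13]]]'
python3 -m inch '[[[0,0,-0.05,0,0,0,-0.13],[0,0,-0.12,0,0,0,-0.13],[0,0,-0.2,0,0,0,-0.13],[0,0,-0.3,0,0,0,-0.13],[0,-0.07,-0.4,0,0,0,-0.13],[0,-0.17,-0.5,0,0,0,-0.13],[0,-0.28,-0.6,0,0,0,-0.13],[0,-0.38,-0.65,0,0,0,-0.13],[0,-0.45,-0.65,0,0,0,-0.13],[0,-0.45,-0.65,0,0,0,-0.13]]]'
python3 -c "
from h import *
import cv2
go(-51,-5,190)
cv2.imwrite('pics/wA.png',cv2.resize(bot.capture('wrist')[100:300,240:440,::-1],None,fx=3,fy=3,interpolation=cv2.INTER_CUBIC))
for n,f in(('side',5),('top',4.2)):
  im=bot.capture(n)[:,:,::-1];cv2.imwrite('pics/%sA.png'%n,cv2.resize(im[155:265,265:420] if n=='side' else im[170:310,250:410],None,fx=f,fy=f,interpolation=cv2.INTER_CUBIC))"
```

```text
time: 18.45
tool_pos: [545.1, 48.4, 58.3]
tcp_rot: [3.141, -0.0, 1.136]
contact_force: [-0.6, -0.6, -0.1]
grip_width: 51.9
time: 19.7
tool_pos: [462.7, 86.6, 187.4]
tcp_rot: [-3.141, 0.0, 1.137]
contact_force: [0.1, 0.5, 0.3]
grip_width: 52.1
shift/200 [ 0.     0.257 -0.013] rot/45 [-0.     0.     0.001] t 19.7 [462.7  86.6 187.4] [-3.141  0.     1.137] w 52.06574690786995 [0.08 0.45 0.34]
stage tcp [-102.5   -5.1]
```

View pics/sideA.png

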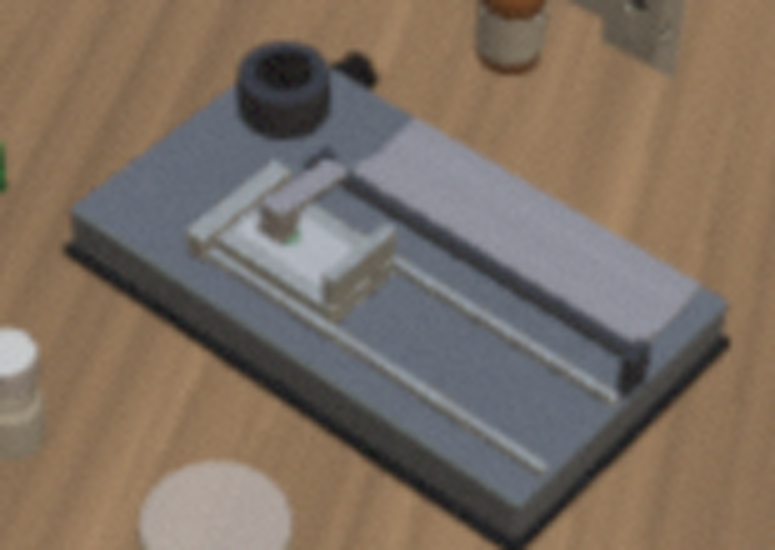

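View pics/topA.png

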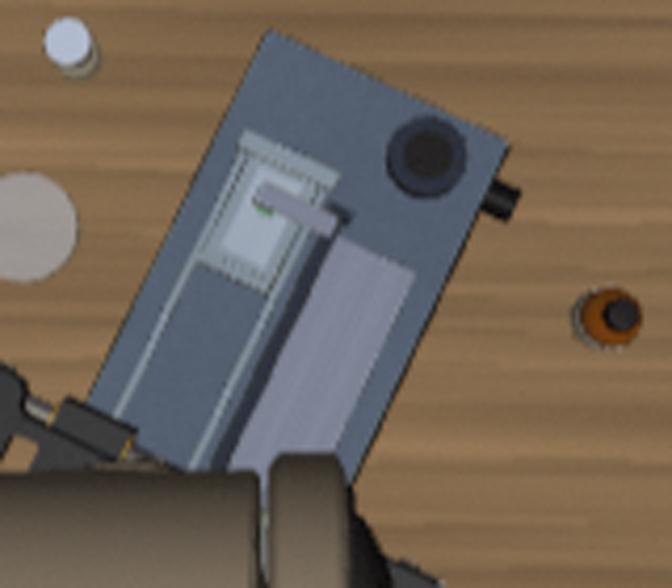

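View pics/wA.png

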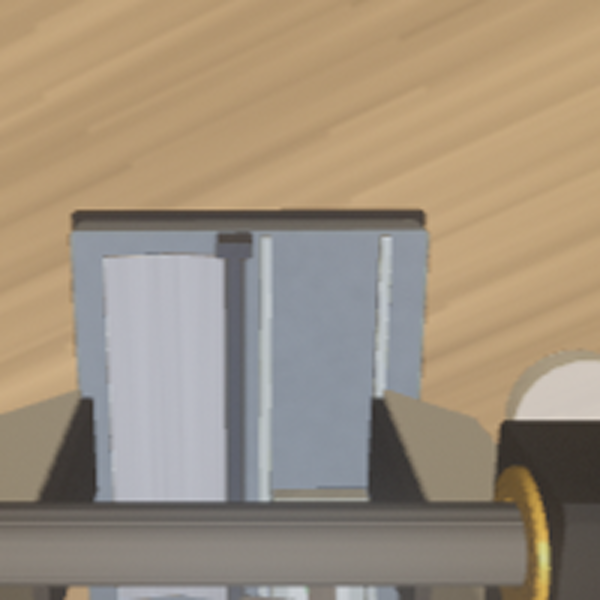

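The top view shows the plate touching the end stop with the foot on it, and the bystanders look unmoved. Tab top rear edge is at (200,262)–(268,293) in the zoom. I'll put a number on that.

Run:
```python
from h import *
T=lambda p,z:np.round(RS.T@(ray("top",unz(p,4.2,(250,170)),z)[:2]-TT),1)
print(T((200,262),58),T((268,293),58),"stop rear edge",T((236,152),44),T((332,187),44))
```

```text
[11.3 48.5] [12.1 10.1] stop rear edge [72.1 58.1] [77.3  4.5]
```

Tab rear face is at x ≈ 11.5, so the holder origin is at about 43.5 (home is 43), centred at y ≈ 29.5 and straight. Handing in.

```bash
python3 -c "
from plant import bot
print(bot.close_job())"
```

```text
the job is handed in; nothing more can be done
None
```

The holder is home against the end stop with the clip sprung down onto it, and I handed the job in at about 20 s. One finger pressed the thumb bar while the other pushed the tab. I then backed off with the bar still held down, lifted clear, and the clip sprang back.

**Last checks, all from pictures and forces:**
- **Holder position:** the top view puts its origin at about x = 43.5, y = 29.5 mm (home is x = 43, y = 30), straight in the channel.
- **Against the stop:** when I pushed a little further, the force rose from 16 to 24 N and the tool did not move.
- **Clip:** the side and top views show the foot resting on the plate. I could not read the joint angle. While pressed I estimate it at about 0.3 rad from tip height and force.
- **Bystanders:** vial, dropper bottle and dish look unmoved.

**What disagreed:**
- **Fingertips:** they are about 37 mm behind the reported TCP. The cameras suggested this, and it was confirmed when the tool met no bar at TCP z = 41 mm. I pressed the bar by force and allowed for that offset.
- **Upward force during the push:** it rose to about 22 N at the stop, more than the clip spring alone would give. I put this down to friction at the tab.
- **Stage width:** it measured about 6–8 mm less than stated in all views, though the rails and tab matched their given sizes.

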